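Take a filter pack off its display peg and stand it in the kit caddy

TASK

Take the orange hang pack off its wire peg: ease it out along the wire and lift its tab over the upturned tip gently, so that the tab is never strained and no other pack or glassware is disturbed. Then stand it upright in the narrow front slot of the white caddy, set down on the slot's floor before you let go.

Things in the scene. Friction and masses are not known exactly. Their poses are not given: they have to be found in the camera images.
- orange_pack_mid (a point): Orange hang pack: rigid flat case 10 mm thick (its x), 76 wide (its y), 90 high (its z, up), white, with an orange band along the top and an orange disc on both faces; 40 to 85 g. This point: centre of the case, 45 mm below its top edge. The shoulders of the top edge, about 25 mm to either side of the middle, are free to be pinched across the 10 mm thickness. It hangs freely
- orange_pack_hole (a point): Centre of the 13 mm hole in the orange pack's hang tab (24 mm wide, 24 high, 2.5 thick, in the middle of the top edge), 57 mm above the centre of the case, axes as the case. The pack starts on the level 7 mm sleeve of its peg, the sleeve's centre line 3 mm above this point. The tab is frail: it is strained by more than 5 N against the rack or its pegs
- rack: Fixed counter rack; origin on the bench, middle of the base. Base plate 8 mm thick, x -120 to +70 mm, 360 mm along y; upright see-through wire grid at its x = +50 to +60, 160 mm high. Three pegs stick out of the grid to its -x at y = -110, 0, +110 mm, 130 mm above the bench, a pack on each, in any order. Each starts as a level stiff sleeve, 7 mm thick, as far as x = -28 mm
- peg_bend (a point): End of the middle peg's sleeve (rack x = -28, y = 0, 130 mm up; axes as the rack; the other pegs likewise at y -110, +110). From here a 5 mm wire goes 72 mm on to -x, then turns up by 40 degrees against itself for 24 mm, ending round. The wires got bent here in use, up or down by up to 9 degrees (11 mm at the upturn), each differently, not measured. They spring 0.25 mm per N at the upturn
- caddy_slot (a point): Centre of the floor of the narrow front slot of a fixed white open caddy (106 mm along x, 94 along y, 55 high); 5 mm above the bench. The slot is 17 mm wide along its x and 86 mm long along its y, walls 50 mm above its floor, 4 mm thick, open at the top. The wider compartment behind (+x) holds a rubber stopper and is not for the pack
- blue_pack: Like the orange pack, but blue, on another peg; leave it. Origin: centre of its underside, axes as the orange pack
- green_pack: Like the orange pack, but green, on another peg; leave it. Origin: centre of its underside
- stopper: Black rubber stopper, 38 mm wide and 30 mm high, in the caddy's rear compartment; leave it
- jar: Large open glass jar, 136 mm wide, 185 mm high; leave it. Origin: centre of its underside
- flask: Conical glass flask, 88 mm wide, 130 mm high; leave it. Origin: centre of its underside
- beaker: Glass beaker, 70 mm wide, 95 mm high; leave it. Origin: centre of its underside
- jar_lid: White jar lid lying on the bench, 108 mm wide, 18 mm high; leave it. Origin: centre of its underside
- media_bottle: Small glass bottle with orange cap, 48 mm wide, 100 mm high; leave it. Origin: centre of its underside
Not all that is in view belongs to the job. Leave any turquoise or yellow look-alike of the part that bears orange_pack_mid alone.

How it is judged (in metres and radians):
On the way:
1. the orange pack is off its peg: its hole has been carried out beyond the end of the wire, held above the bench (x of orange_pack_hole in the frame of rack below -0.132 m and height (world z) of orange_pack_hole above 0.12 m and contact force between the fingers and orange_pack above 0.5 N), for 0.1 s.
At the end, for the whole second after the job is handed in: The orange pack stands upright (within 0.22 rad, tab up) in the caddy's front slot, its underside on the slot's floor (within 4 mm), its centre within 9 mm of the slot's middle across and 10 mm along, at rest and released (x of orange_pack_mid in the frame of caddy_slot between -0.009 and 0.009 m and y of orange_pack_mid in the frame of caddy_slot between -0.01 and 0.01 m and z of orange_pack_mid in the frame of caddy_slot between 0.04 and 0.049 m and angle between orange_pack_mid's own z axis and vertical below 0.22 rad and linear speed of orange_pack below 0.02 m/s); the robot touches nothing.
It fails at once if the tab was strained: more than 5 N between the orange pack and the rack with its pegs (contact force between orange_pack and rack above 5 N).
It fails at once if the orange pack was let go before it stood in the slot (more than 20 mm above its floor) (x of orange_pack_hole in the frame of rack below -0.132 m and contact force between the fingers and orange_pack below 0.01 N and z of orange_pack_mid in the frame of caddy_slot above 0.065 m).
It fails at once if another pack was disturbed (moved more than 20 mm) (distance of any of blue_pack, green_pack from where it was at the start of the episode above 0.02 m).
It fails at once if glassware, lid or stopper was disturbed (moved more than 20 mm) (distance of any of jar, flask, beaker, jar_lid, media_bottle, stopper from where it was at the start of the episode above 0.02 m).
It also fails if it takes over 72 s, if anything falls off the work surface, if the arm or the gripper's body presses on something with over 40 N, if the wrist force passes 120 N, or if a joint passes its speed limit or range.

ROBOT

A 6-joint arm with a two-finger parallel gripper is mounted at the origin on the work surface. World frame = base frame: x ahead of the robot, y to its left, z up, the work surface at z = 0. Lengths are in mm, angles in degrees, forces in N, time in s.
With the tool pointing down it reaches from about 300 to 850 mm from the base axis. Payload 4.2 kg.
Tool frame: the origin (TCP) lies midway between the tips of the shut fingers; the grasp point (between the pads) lies env.grasp_offset behind it (env.grasp_offset is the distance from the TCP to the grasp point, in mm); y points along the fingers, x is the direction in which the jaws open and shut, and the axes are right-handed (so a half turn about y gives the same grasp; the last joint's range is limited). The gripper opens to 91 mm and grips with 3 to 60 N. Pads are 32 mm wide; open, the fingers measure 118 mm over their backs; the gripper's body (76 mm by 178 mm) begins 60 mm behind the grasp point.
Start: joints at [69.786, 18.312, 89.639, -0, 72.044, -1.146], TCP at [187.85, 543.466, 213.976] pointing down, gripper open.
Joint ranges: [-177.97, 177.97], [-48.28, 115.42], [12.27, 149.76], [-77.06, 257.06], [2.81, 150.46], [-146.56, 146.56]. Speed limits (degrees/s): [147.25, 147.25, 180, 180, 180, 180].

INTERFACE

Orientations are given as [roll, pitch, yaw] about the fixed x, y, z axes, in that order (R = Rz(yaw) Ry(pitch) Rx(roll)).
In Python, from workcell import state, vision, job, env gives the robot as it stands.
- The arm moves only by the shell command python3 -m handwheel 'ROWS' [FORCE]. ROWS is JSON, a list of rows, each a list of 3 entries, a list of its own where there are three numbers: the finger opening in cm, from 0 to 9.12, then the shift along the tool's x, y, z in cm, then the turn about the tool's y in degrees. A call has 1 to 10 rows; each row is the pose to reach, as a shift and turn from the pose measured when the call began, along the tool's axes at that moment; what a row does not reach only later rows make up. A row lasts 1/10 s, in which the tool goes at most 50 mm and 8.59 degrees, less where a joint would pass 70% of its speed; a pose out of reach is approached as far as the arm can. A call with a gripper value outside its range is refused whole. The fingers move at their own pace and stop on an object; FORCE is the grip in N (left out, the last holds). Time passes only in rows, so rows that repeat a pose let the fingers close. It gives the time, the measured TCP pose, the force and the opening at its end, in the units of the state.
- state(): the state, without advancing time (a new reading comes with each control period).
- vision.grab_frame(name): name is "side" or "top" or "wrist"; returns the picture (420x560x3 uint8, red, green, blue); there is no depth.
- vision.camera_model(name): a dict with "fov_y" (degrees; the focal length in pixels is half the picture's height over the tangent of half this angle, whatever the lens; pixels are square), "cx", "cy" (the principal point, pixels), "extrinsics" (4x4, takes a point from world to camera coordinates). Camera axes: x right, y up, looking along -z (the intrinsics and any distortion apply to the point x, -y, -z); pixel columns grow to the right and rows downward; lengths in mm; the calibration is good to about 2 mm. A picture is of the moment at which its call begins: read the wrist's pose just before it. camera_model takes no time and is no camera call; for the wrist camera it gives the pose at the moment of the call.
- job.job_done(): hands the job in, once; it reports no verdict.
The state is a dict: "time_s": time; "qpos": joint angles; "qvel": joint speeds; "effort": joint torques, N m; "ee_pos": TCP position; "ee_rot": TCP orientation; "force": force on the tool from outside, world axes, zero at the start; "torque": the same for the moment, N m; "gripper_width": finger opening in mm.
Only numpy, scipy, OpenCV 4.12 (cv2) and the standard library are available. Lean on these libraries where they do the work, as an engineer would, in place of code of your own. Each camera call takes 0.05 s, during which the arm holds its last target.

## Working session

There is one attempt and no reset: what is moved stays moved. The work goes in short steps, Python scripts to look and compute and a shell command to move; the robot and the scene stay as the last step left them, time stands still between calls to the robot, and variables do not carry over. Pictures are saved under pics/ and viewed, and the job is handed in when it is done.

```bash
ls; mkdir -p pics
python3 - <<'E'
from workcell import state, vision, job, env
import cv2, numpy as np
s=state(); print(s); print(env.grasp_offset)
for n in ["side","top","wrist"]:
    m=vision.camera_model(n); print(n,m)
    cv2.imwrite(f"pics/{n}0.png",cv2.cvtColor(vision.grab_frame(n),cv2.COLOR_RGB2BGR))
E
```

```text
pics
{'time_s': 0.0, 'qpos': array([ 6.97871083e+01,  1.83517990e+01,  8.97070280e+01, -1.14680288e-03,
        7.20424231e+01, -1.14463534e+00]), 'qvel': array([ 0.01493562, -0.01367844, -0.06463151,  0.11212348,  0.02151636,
        0.02501618]), 'effort': array([ 1.50058571e-03, -4.12455010e+01, -2.31970900e+01,  7.27571966e-02,
        4.56785469e-02, -1.65909582e-04]), 'ee_pos': array([187.66846628, 542.97971409, 213.11447427]), 'ee_rot': array([-89.99906749,   0.10125164,  70.932099  ]), 'force': array([-0.64158871,  0.70850887, -0.32415   ]), 'torque': array([-0.01990624,  0.01992888,  0.00630377]), 'gripper_width': 91.62920353521056}
18.8
side {'fov_y': 47.26263489514763, 'cx': 279.67428661066396, 'cy': 207.9780877734425, 'extrinsics': array([[ 9.97248897e-01, -7.27830147e-02,  1.40452937e-02,
        -5.34135533e+02],
       [ 4.66319652e-02,  7.63284486e-01,  6.44377416e-01,
        -1.04002968e+02],
       [-5.76202856e-02, -6.41949707e-01,  7.64578626e-01,
        -1.19377918e+03],
       [ 0.00000000e+00,  0.00000000e+00,  0.00000000e+00,
         1.00000000e+00]])}
top 
[... 176 characters left out ...]
],
       [ 9.96582170e-01,  1.84518985e-02,  8.05202143e-02,
        -5.55338270e+02],
       [-8.04157301e-02, -6.33741302e-03,  9.96741264e-01,
        -1.27175140e+03],
       [ 0.00000000e+00,  0.00000000e+00,  0.00000000e+00,
         1.00000000e+00]])}
wrist {'fov_y': 70.38599689358313, 'cx': 271.799080629572, 'cy': 212.29346462253702, 'extrinsics': array([[ 3.27033115e-01,  9.45007390e-01, -3.22105076e-03,
        -5.72685418e+02],
       [-9.17251707e-01,  3.16604092e-01, -2.41683998e-01,
         2.78655873e+01],
       [-2.27373366e-01,  8.19931849e-02,  9.70349664e-01,
        -3.91174318e+02],
       [ 0.00000000e+00,  0.00000000e+00,  0.00000000e+00,
         1.00000000e+00]])}
```

View pics/side0.png

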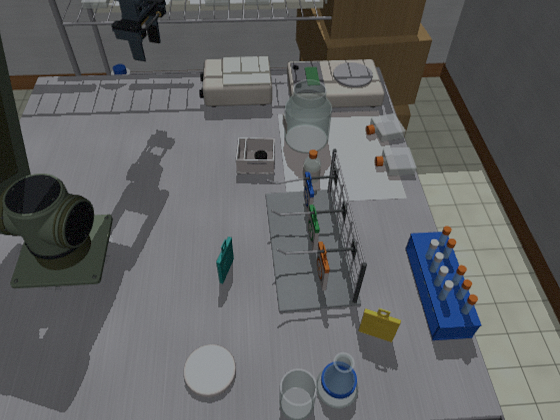

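View pics/top0.png

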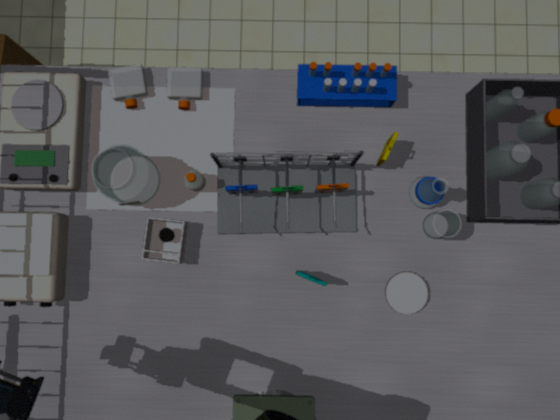

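View pics/wrist0.png

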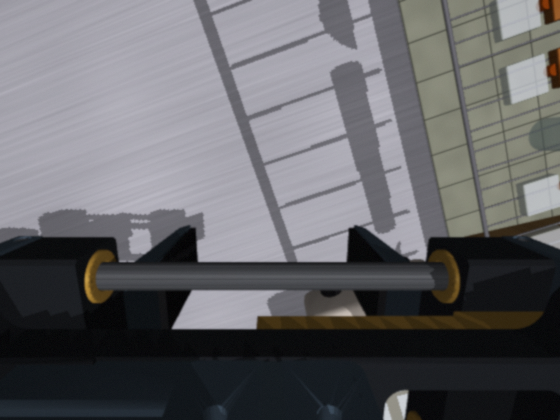

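Run:
```python
import cv2
a=cv2.imread("pics/side0.png"); cv2.imwrite("pics/c1.png",cv2.resize(a[140:320,250:390],None,fx=4.2,fy=3.3*1,interpolation=cv2.INTER_CUBIC) if 0 else cv2.resize(a[150:300,255:390],None,fx=4,fy=4,interpolation=cv2.INTER_CUBIC))
b=cv2.imread("pics/top0.png"); cv2.imwrite("pics/c2.png",cv2.resize(b[145:245,205:370],None,fx=4.8,fy=4.8,interpolation=cv2.INTER_CUBIC))
cv2.imwrite("pics/c3.png",cv2.hconcat([cv2.resize(b[205:275,130:200],(400,400),interpolation=cv2.INTER_CUBIC),cv2.resize(a[125:185,225:285],(400,400),interpolation=cv2.INTER_CUBIC)]))
```

```text
(no output)
```

View pics/c1.png

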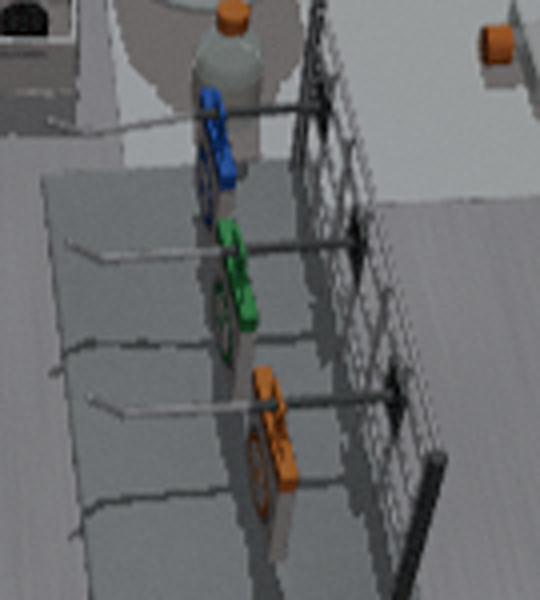

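View pics/c2.png

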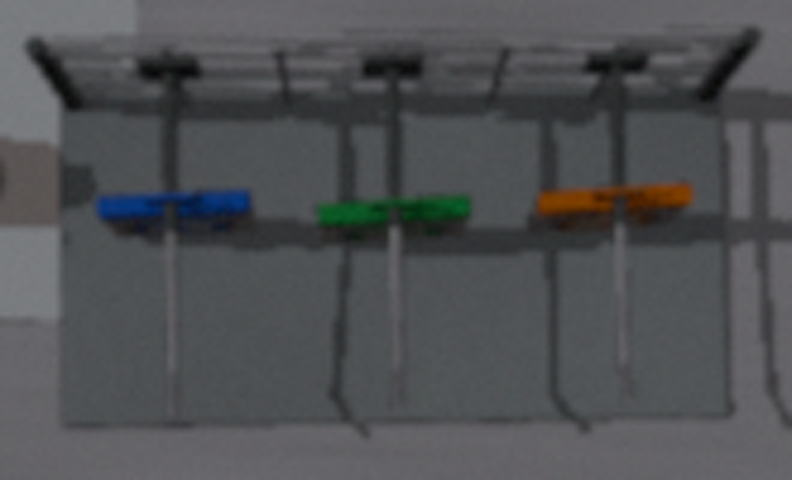

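View pics/c3.png

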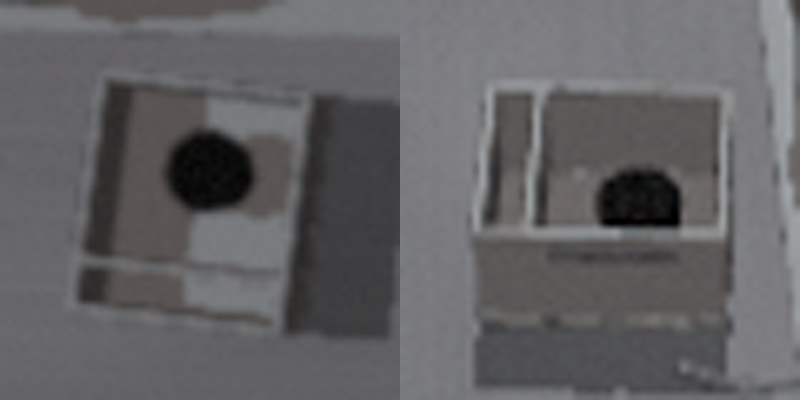

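```bash
cat > h.py <<'E'
import numpy as np
from workcell import state, vision, job, env
def ray(name,u,v,m=None):
    m=m or vision.camera_model(name); f=210/np.tan(np.radians(m["fov_y"]/2)); E=m["extrinsics"]
    d=np.array([(u-m["cx"])/f,-(v-m["cy"])/f,-1]); R=E[:3,:3]; c=-R.T@E[:3,3]; d=R.T@d
    return c,d/np.linalg.norm(d)
def onplane(name,u,v,p,n=(0,0,1),m=None):
    c,d=ray(name,u,v,m); n=np.array(n,float); p=np.array(p,float) if np.ndim(p) else np.array([0,0,p],float)
    return c+d*(n@(p-c))/(n@d)
def tri(a,b):
    c1,d1=ray(*a); c2,d2=ray(*b); A=np.stack([d1,-d2],1); t=np.linalg.lstsq(A,c2-c1,rcond=None)[0]
    p,q=c1+t[0]*d1,c2+t[1]*d2; return (p+q)/2,np.linalg.norm(p-q)
def proj(name,p,m=None):
    m=m or vision.camera_model(name); f=210/np.tan(np.radians(m["fov_y"]/2)); q=(m["extrinsics"]@np.r_[p,1])[:3]
    return np.array([m["cx"]-f*q[0]/q[2], m["cy"]+f*q[1]/q[2]])
E
python3 - <<'E'
from h import *
np.set_printoptions(precision=1,suppress=True)
T=lambda x,y:("top",205+x/4.8-.4,145+y/4.8-.4)
S=lambda x,y:("side",255+x/4-.4,150+y/4-.4)
A=onplane(*T(62,425),8);B=onplane(*T(735,415),8);print("front corners",A,B,np.linalg.norm(A-B))
C=onplane(*T(62,100),8);print(C)
yv=(A-B)/np.linalg.norm(A-B); xv=np.array([yv[1],-yv[0],0]); O=(A+B)/2+120*xv; O[2]=0; print("rack O",O,"yaw",np.degrees(np.arctan2(xv[1],xv[0])))
for n,t,s in [("orange tip",(629,395),(90,398)),("upturn",(626,370),(122,413)),("root",(614,63),(395,400))]:
    p,e=tri(T(*t),S(*s)); print(n,p,e,"rack",[(p-O)@xv,(p-O)@yv,p[2]])
# side with plane y=-110 of rack
for n,s in [("tip",(90,398)),("upturn",(122,413)),("sl",(250,407)),("root",(390,400))]:
    p=onplane(*S(*s),O-110*yv,yv);print(n,[(p-O)@xv,p[2]])
# expected sleeve line pixel
for x in (50,20,0,-28,-100): 
    P=O+x*xv-110*yv+[0,0,130]; q=proj("side",P)+.4;r=proj("top",P)+.4; print(x,(q-[255,150])*4,(r-[205,145])*4.8)
# pack top edge ends
for t in [(538,213),(692,205),(538,194),(692,186)]:
    p=onplane(*T(*t),115);print("pack top",p,[(p-O)@xv,(p-O)@yv])
# caddy rim corners z=55
Q=lambda x,y:("top",130+x*70/400-.4,205+y*70/400-.4)
K=[onplane(*Q(*q),55) for q in [(102,76),(312,97),(283,332),(70,302)]]
print(K,[np.linalg.norm(K[i]-K[(i+1)%4]) for i in range(4)])
E
```

```text
front corners [509.2 153.9   8. ] [ 521.3 -207.3    8. ] 361.3805860706467
[685.7 158.9   8. ]
rack O [635.2 -22.7   0. ] yaw 1.9215167369959285
orange tip [ 520.3 -135.2  148. ] 4.2820787970218825 rack [np.float64(-118.58089311735124), np.float64(-108.58746177949128), np.float64(148.02690981778164)]
upturn [ 535.6 -135.3  132.5] 0.08711454585068683 rack [np.float64(-103.30914678104907), np.float64(-109.21270246354166), np.float64(132.50029042997886)]
root [ 687.9 -128.9  122.1] 1.4197916686204057 rack [np.float64(49.19117635539625), np.float64(-107.93133884313784), np.float64(122.1198496104011)]
tip [np.float64(-120.89078578424196), np.float64(150.00530235752444)]
upturn [np.float64(-103.38149804811137), np.float64(133.64526626268207)]
sl [np.float64(-33.23351068864465), np.float64(129.59315111019328)]
root [np.float64(44.789592086237555), np.float64(125.50578723274782)]
50 [400.4 394.5] [619.7  59.6]
20 [346.4 398.8] [621.1 119.9]
0 [310.3 401.7] [622.1 160.2]
-28 [259.6 405.8] [623.4 216.9]
-100 [128.1 416.4] [626.9 363.5]
pack top [614.  -92.8 115. ] [np.float64(-23.45472522393091), np.float64(-69.33883711177172)]
pack top [ 619.4 -169.1  115. ] [np.float64(-20.62357851254064), np.float64(-145.7910236243372)]
pack top [623.6 -92.6 115. ] [np.float64(-13.952033617726018), np.float64(-69.5365190526913)]
pack top [ 628.9 -169.   115. ] [np.float64(-11.11948475518789), np.float64(-146.0371967803217)]
[array([541.8, 323.9,  55. ]), array([534.4, 231.9,  55. ]), array([432.1, 241. ,  55. ]), array([443.3, 333.9,  55. ])] [np.float64(92.31469520024336), np.float64(102.61544976460397), np.float64(93.55601804104647), np.float64(98.99700650694092)]
```

Run:
```python
from h import *
import cv2
np.set_printoptions(precision=2,suppress=True,linewidth=150)
g=cv2.cvtColor(cv2.imread("pics/side0.png"),cv2.COLOR_BGR2GRAY).astype(float)
yv=np.array([-.0335,.9994,0]);xv=np.array([.9994,.0335,0]);O=np.array([635.2,-22.7,0])
for x in list(range(-118,-28,6))+list(range(0,50,8)):
    P=O+x*xv-110*yv+[0,0,130]; q=proj("side",P); r=proj("side",P+[0,0,10]); dz=(q-r)[1]/10
    c=int(round(q[0])); q1=q[1]
    rows=np.arange(int(q1)-8,int(q1)+8); v=g[rows,c]; b=np.median(v); w=(v-b) if x<-28 else (b-v); w=np.clip(w-8,0,None)
    k=np.argmax(w); sl=slice(max(0,k-2),k+3); ctr=(rows[sl]*w[sl]).sum()/max(1e-6,w[sl].sum())
    print(x,c,"exp %.1f got %.1f dz_mm %.1f peak %.0f"%(q1,ctr,(q1-ctr)/dz,w[k]))
c,_=ray("wrist",0,0); s=state(); print("wristcam",c,s["ee_pos"])
```

```text
-118 278 exp 254.4 got 0.0 dz_mm 956.0 peak 0
-112 281 exp 254.1 got 0.0 dz_mm 955.0 peak 0
-106 284 exp 253.9 got 0.0 dz_mm 954.0 peak 0
-100 287 exp 253.7 got 252.0 dz_mm 6.4 peak 2
-94 289 exp 253.5 got 0.0 dz_mm 952.1 peak 0
-88 292 exp 253.3 got 0.0 dz_mm 951.1 peak 0
-82 295 exp 253.0 got 251.6 dz_mm 5.4 peak 3
-76 298 exp 252.8 got 251.2 dz_mm 5.9 peak 3
-70 300 exp 252.6 got 251.0 dz_mm 6.0 peak 8
-64 303 exp 252.4 got 0.0 dz_mm 947.2 peak 0
-58 306 exp 252.2 got 251.0 dz_mm 4.3 peak 4
-52 309 exp 251.9 got 251.5 dz_mm 1.8 peak 29
-46 311 exp 251.7 got 251.3 dz_mm 1.5 peak 33
-40 314 exp 251.5 got 250.6 dz_mm 3.3 peak 22
-34 317 exp 251.3 got 250.0 dz_mm 4.8 peak 2
0 332 exp 250.0 got 250.4 dz_mm -1.2 peak 55
8 336 exp 249.8 got 250.1 dz_mm -1.4 peak 58
16 339 exp 249.5 got 250.1 dz_mm -2.5 peak 6
24 343 exp 249.2 got 250.0 dz_mm -2.9 peak 17
32 347 exp 248.9 got 249.4 dz_mm -2.0 peak 18
40 350 exp 248.6 got 248.7 dz_mm -0.2 peak 46
48 354 exp 248.3 got 247.3 dz_mm 3.6 peak 16
wristcam [123.92 564.47 384.58] [187.7  543.1  213.34]
```

Candidates for the target (top px): orange pack (332,187), blue (241,188), green (287,189), turquoise look-alike (311,278), yellow look-alike (388,148), orange caps of the bottles (190,178), (131,103) and (184,103), orange-capped tubes (312–390,68), orange cap at (553,118). The description means the white case with an orange band on the right-hand peg. The crop confirms it: orange band and disc, tab on the peg at rack y = -110. Next I take closer wrist views of the wire.

```bash
python3 -m handwheel '[[6,[-2,0,-4],-2],[6,[-5,0,-8],-4],[6,[-8,0,-13],-6],[6,[-10,0,-18],-8],[6,[-13,0,-23],-10],[6,[-15,0,-27],-12],[6,[-18,0,-32],-14],[6,[-21,0.5,-37],-16],[6,[-23,0.5,-41],-18],[6,[-26,1,-46],-19]]'
```

```text
time_s: 1.15
ee_pos: [516.0, 171.7, 206.0]
ee_rot: [-90.0, 0.1, 90.0]
force: [-0.4, 0.2, 0.4]
gripper_width: 59.7
```

```bash
python3 -m handwheel '[[6,[-3,0,-3],0],[6,[-7,0,-6],0],[6,[-10,0,-9],0],[6,[-13,0,-12],0],[6,[-15.2,0.6,-13.4],0],[6,[-15.2,0.6,-13.4],0],[6,[-15.2,0.6,-13.4],0]]'
python3 - <<'E'
from h import *
import cv2,pickle
m=vision.camera_model("wrist"); a=vision.grab_frame("wrist"); pickle.dump((m,a),open("wB.pkl","wb")); print(state()["ee_pos"])
cv2.imwrite("pics/wB.png",a[:,:,::-1])
E
```

```text
time_s: 1.85
ee_pos: [649.5, 19.5, 199.3]
ee_rot: [-89.9, 0.0, 89.9]
force: [1.2, 0.2, 0.2]
gripper_width: 60.0
[649.30686495  20.18250085 199.79394634]
```

View pics/wB.png

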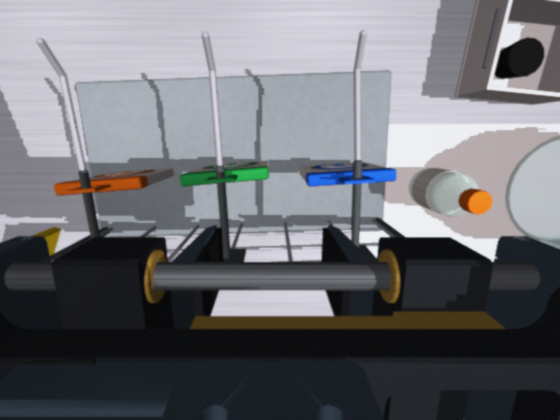

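The wrist view shows the orange wire's tip at (42,42), its upturn at (65,75), and the pack's band at (55–147,185). Next is the view from the other side.

```bash
python3 -m handwheel '[[6,[-4,0,0],0],[6,[-9,0,0],0],[6,[-14,0,0],0],[6,[-19,0,0],0],[6,[-24,0,0],0],[6,[-28,0,0],0],[6,[-30,0,0],0],[6,[-30,0,0],0],[6,[-30,0,0],0]]'
python3 - <<'E'
from h import *
import cv2,pickle
m=vision.camera_model("wrist"); a=vision.grab_frame("wrist"); pickle.dump((m,a),open("wA.pkl","wb")); print(state()["ee_pos"])
cv2.imwrite("pics/wA.png",a[:,:,::-1])
b=pickle.load(open("wB.pkl","rb"))[1]
cv2.imwrite("pics/wBz.png",cv2.resize(b[25:225,10:170,::-1],None,fx=3,fy=3,interpolation=cv2.INTER_CUBIC))
cv2.imwrite("pics/wAz.png",cv2.resize(a[0:200,360:560,::-1],None,fx=3,fy=3,interpolation=cv2.INTER_CUBIC))
E
```

```text
time_s: 2.8
ee_pos: [649.3, -277.9, 200.0]
ee_rot: [-89.9, -0.1, 90.0]
force: [0.7, 1.0, -0.6]
gripper_width: 59.6
[ 649.40328813 -277.43165981  200.08214653]
```

View pics/wA.png

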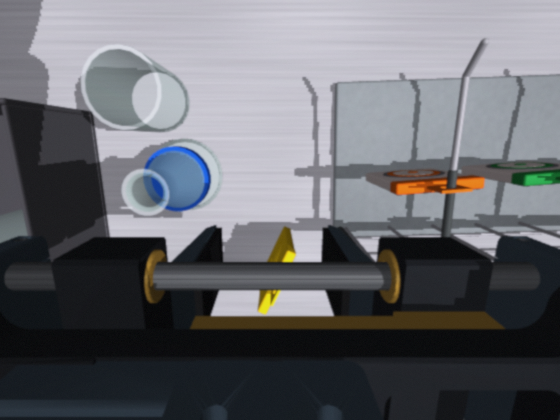

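View pics/wBz.png

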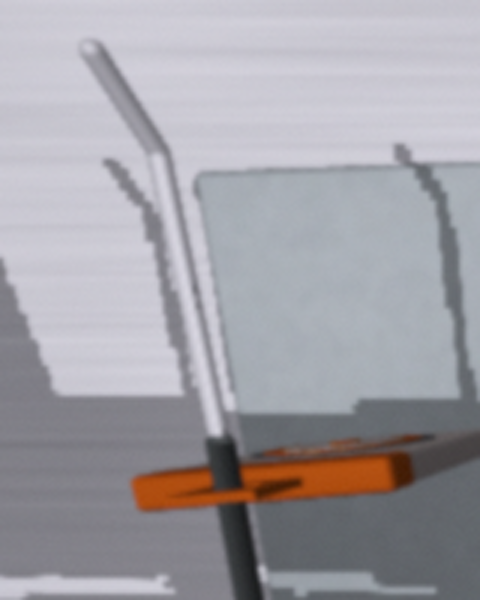

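View pics/wAz.png

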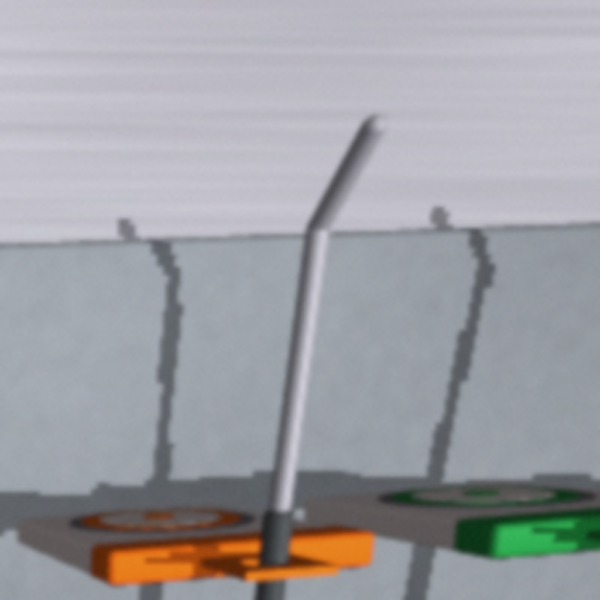

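```bash
cat >> h.py <<'E'
import pickle
def tri2(ma,a,mb,b):
    c1,d1=ray("w",*a,m=ma); c2,d2=ray("w",*b,m=mb); t=np.linalg.lstsq(np.stack([d1,-d2],1),c2-c1,rcond=None)[0]
    p,q=c1+t[0]*d1,c2+t[1]*d2; return (p+q)/2,np.linalg.norm(p-q)
yv=np.array([-.0335,.9994,0]);xv=np.array([.9994,.0335,0]);O=np.array([635.2,-22.7,0])
rk=lambda p:np.array([(p-O)@xv,(p-O)@yv,p[2]])
E
python3 - <<'E'
from h import *
np.set_printoptions(precision=1,suppress=True)
ma,_=pickle.load(open("wA.pkl","rb"));mb,_=pickle.load(open("wB.pkl","rb"))
B=lambda x,y:(10+x/3-.33,25+y/3-.33);A=lambda x,y:(360+x/3-.33,y/3-.33)
for n,a,b in [("tip",(375,122),(91,46)),("upturn",(317,232),(161,155)),("sleeve end",(277,513),(219,440)),("base corner",None,None)]:
    if a: p,e=tri2(ma,A(*a),mb,B(*b)); print(n,p,"err %.1f"%e,"rack",rk(p))
print("sleeve level: ")
# line-based: plane from A through two sleeve pts, intersect B rays
for a1,a2,b,n in [((277,513),(268,595),(240,555),"sleeve far")]:
    c,d1=ray("w",*A(*a1),m=ma);_,d2=ray("w",*A(*a2),m=ma);p=onplane("w",*B(*b),c,np.cross(d1,d2),m=mb);print(n,p,rk(p))
# band corners on z planes
for n,m,f,pts in [("B",mb,B,[(135,510),(410,485)]),("A",ma,A,[(105,583),(373,565)])]:
    for q in pts: print(n,"back top edge",onplane("w",*f(*q),115,m=m))
print("rack corners A", [onplane("w",334,83,8,m=ma)],"B",[onplane("w",77,84,8,m=mb),onplane("w",390,72,8,m=mb)])
E
```

```text
tip [ 517.8 -136.6  150.1] err 0.2 rack [-121.1 -109.9  150.1]
upturn [ 537.3 -135.8  133.1] err 0.5 rack [-101.7 -109.7  133.1]
sleeve end [ 607.1 -134.   130.4] err 0.4 rack [ -31.8 -110.3  130.4]
sleeve level: 
sleeve far [ 638.9 -133.   130.6] [   0.1 -110.3  130.6]
B back top edge [ 629.1 -171.4  115. ]
B back top edge [621.9 -90.6 115. ]
A back top edge [ 628.8 -171.9  115. ]
A back top edge [623.5 -94.8 115. ]
rack corners A [array([ 520.5, -208.6,    8. ])] B [array([ 521.3, -203.1,    8. ]), array([509.5, 150.9,   8. ])]
```

The two wrist views agree within 0.5 mm:

| Point | World position (mm) |
|---|---|
| Sleeve end | (607, -134, 130.4) |
| Upturn | (537, -136, 133.1), so the wire is bent up about 2° |
| Tip | (518, -137, 150) |
| Pack top centre | about (621, -132.5), yaw about 4° |

These heights match the stated 130 mm peg. Now to the pre-grasp pose over the outer shoulder.

```bash
python3 -m handwheel '[[5,[1,0,0],8],[5,[2,0,0.5],16],[5,[4,0,1],24],[5,[5,0,1.5],32],[5,[7,0,2],41],[5,[9,0,2],49],[5,[10,0,2.5],57],[5,[11,0,2.7],65],[5,[11.8,0,2.7],74],[5,[11.8,0,2.7],82]]'
python3 -m handwheel '[[5,[0,0,0],4],[5,[0,0,0],4],[5,[0,0,0],4]]'
python3 - <<'E'
from h import *
import cv2,pickle
m=vision.camera_model("wrist"); a=vision.grab_frame("wrist"); pickle.dump((m,a),open("wC.pkl","wb")); s=state();print(s["ee_pos"],s["ee_rot"],s["qpos"])
cv2.imwrite("pics/wC.png",a[:,:,::-1])
E
```

```text
time_s: 3.85
ee_pos: [622.1, -155.7, 200.9]
ee_rot: [-89.9, 0.0, 8.0]
force: [0.5, -0.0, -0.0]
gripper_width: 50.2
time_s: 4.15
ee_pos: [622.1, -154.1, 201.1]
ee_rot: [-89.9, 0.0, 4.2]
force: [-0.0, -0.0, 0.1]
gripper_width: 50.2
[ 622.06973123 -154.54007379  201.04941477] [-8.98711449e+01  4.78316474e-02  4.13109769e+00] [-15.03502824  24.78449515  81.46513514   0.11037135  73.83788274
 -19.19687565]
```

View pics/wC.png

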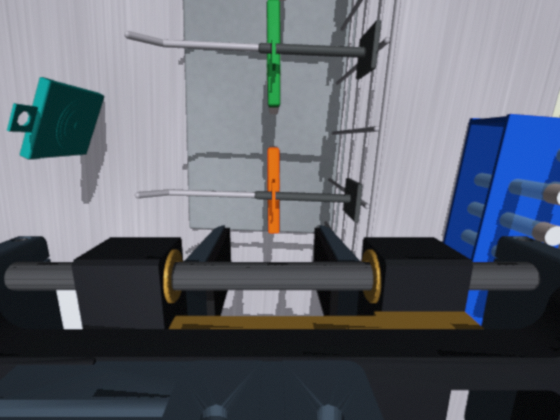

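Run:
```python
from h import *
import cv2
np.set_printoptions(precision=1,suppress=True)
m,a=pickle.load(open("wC.pkl","rb"))
h=cv2.cvtColor(a,cv2.COLOR_RGB2HSV); M=cv2.inRange(h,(3,150,90),(18,255,255)); M[:,:240]=0;M[:,310:]=0;M[:130]=0;M[245:]=0
for r in range(146,238,6):
    c=np.where(M[r])[0]
    if len(c): 
        p=onplane("w",c.min(),r,115.4,m=m);q=onplane("w",c.max(),r,115.4,m=m);print(r,c.min(),c.max(),p[:2],q[:2])
r=np.where(M[:,266:281].any(1))[0];print(r.min(),r.max(),onplane("w",273,r.min(),115.4,m=m),onplane("w",274,r.max()+1,115.4,m=m))
```

```text
152 267 278 [613.8 -99.4] [623.1 -98.7]
158 267 279 [ 614.2 -104.4] [ 624.3 -103.6]
164 267 278 [ 614.5 -109.4] [ 623.9 -108.8]
170 267 278 [ 614.9 -114.5] [ 624.3 -113.8]
176 268 278 [ 616.1 -119.6] [ 624.7 -119. ]
182 267 278 [ 615.6 -124.9] [ 625.1 -124.2]
188 268 278 [ 616.8 -130.1] [ 625.5 -129.4]
194 272 274 [ 620.7 -135.1] [ 622.4 -135. ]
200 268 278 [ 617.5 -140.7] [ 626.3 -140.1]
206 268 278 [ 617.9 -146.1] [ 626.7 -145.5]
212 268 278 [ 618.3 -151.6] [ 627.2 -150.9]
218 268 278 [ 618.7 -157.1] [ 627.6 -156.4]
224 268 278 [ 619.1 -162.6] [ 628. -162.]
230 268 278 [ 619.5 -168.3] [ 628.5 -167.6]
147 233 [618.6 -94.9 115.4] [ 625.1 -171.6  115.4]
```

```bash
python3 -m handwheel '[[4,[0.1,1.5,-0.5],0],[4,[0.1,3.5,-0.5],0],[4,[0.1,6,-0.5],0],[4,[0.1,8,-0.5],0],[4,[0.1,9.5,-0.5],0],[4,[0.1,10.5,-0.5],0],[4,[0.1,10.8,-0.5],0],[4,[0.1,10.8,-0.5],0],[4,[0.1,10.8,-0.5],0]]'
python3 - <<'E'
from h import *
import cv2
a=vision.grab_frame("wrist");b=vision.grab_frame("side")
cv2.imwrite("pics/d.png",cv2.hconcat([a[60:330,120:460,::-1].copy(),cv2.resize(b[180:315,270:440,::-1],(340,270))]))
s=state();print(s["ee_pos"],s["ee_rot"],s["force"])
E
```

```text
time_s: 5.1
ee_pos: [623.9, -159.3, 93.9]
ee_rot: [-89.9, -0.0, 4.1]
force: [-0.5, 0.6, -1.0]
gripper_width: 40.1
[ 623.90391028 -159.36449122   94.03945345] [-8.99086068e+01 -5.36331006e-02  4.14024374e+00] [ 0.30603102  0.17114782 -0.05177064]
```

View pics/d.png

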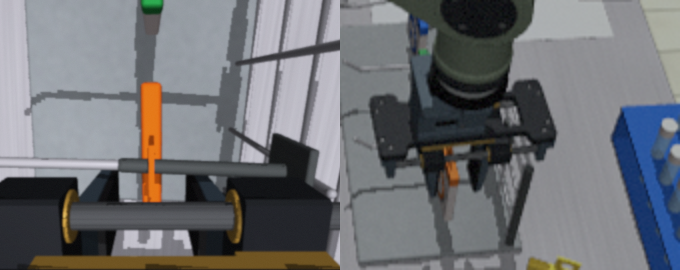

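The pack's shoulder lies midway between the fingers and nothing is touching. Closing gradually.

```bash
python3 -m handwheel '[[3,[0,0,0],0],[2,[0,0,0],0],[1.7,[0,0,0],0],[1.5,[0,0,0],0],[1.4,[0,0,0],0],[1.3,[0,0,0],0],[1.2,[0,0,0],0],[1.1,[0,0,0],0],[1.0,[0,0,0],0],[0.8,[0,0,0],0]]' 15
python3 -m handwheel '[[0.6,[0,0,0],0],[0.4,[0,0,0],0],[0.4,[0,0,0],0]]' 30
python3 - <<'E'
from h import *
import cv2
s=state();print(s["ee_pos"],s["ee_rot"],s["force"],s["torque"],s["gripper_width"])
a=vision.grab_frame("wrist")
cv2.imwrite("pics/e.png",cv2.resize(a[120:330,170:380,::-1],None,fx=2.5,fy=2.5))
E
```

```text
time_s: 6.2
ee_pos: [623.8, -159.3, 94.0]
ee_rot: [-89.9, -0.0, 4.1]
force: [-0.1, 0.2, 0.1]
gripper_width: 10.3
time_s: 6.5
ee_pos: [623.9, -159.3, 94.0]
ee_rot: [-89.9, -0.0, 4.1]
force: [-0.7, -0.4, 0.6]
gripper_width: 9.7
[ 623.85684977 -159.32674071   93.97506039] [-8.99030078e+01 -4.41341230e-02  4.14339166e+00] [-0.67985386 -0.44706351  0.58220784] [-0.00042385  0.03339891 -0.02298417] 9.73937727236736
```

View pics/e.png

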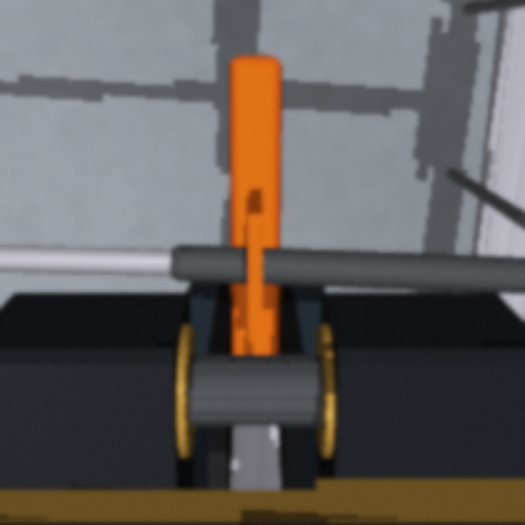

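```bash
python3 -m handwheel '[[0.4,[0,-0.1,0],0],[0.4,[0,-0.2,0],0],[0.4,[0,-0.3,0],0],[0.4,[0,-0.3,0],0],[0.4,[0,-0.3,0],0]]' 30
python3 -c "
from h import *
s=state();print(s['ee_pos'],s['force'],s['torque'])"
python3 -m handwheel '[[0.4,[-0.3,0,0],0],[0.4,[-0.7,0,0],0],[0.4,[-1.2,0,0],0],[0.4,[-1.7,0,0],0],[0.4,[-2.2,0,0.1],0],[0.4,[-2.7,0,0.1],0],[0.4,[-3,0,0.1],0],[0.4,[-3,0,0.1],0]]' 30
python3 -c "
from h import *
s=state();print(s['ee_pos'],s['force'],s['torque'])"
```

```text
time_s: 7.05
ee_pos: [623.8, -159.3, 97.0]
ee_rot: [-89.9, -0.0, 4.1]
force: [0.3, -0.8, -0.6]
gripper_width: 9.8
[ 623.824872   -159.34970044   97.00603004] [ 0.34245017 -0.76760227 -0.55227722] [-0.07571609 -0.02493458  0.03157207]
time_s: 7.85
ee_pos: [593.4, -160.6, 97.1]
ee_rot: [-89.9, -0.0, 4.1]
force: [-0.3, -0.2, -1.2]
gripper_width: 9.7
[ 593.37248645 -160.55457292   97.07030805] [-0.30068658 -0.23765788 -1.16491946] [-0.15432376  0.02241529 -0.06565579]
```

```bash
python3 -m handwheel '[[0.4,[-0.5,0,0],0],[0.4,[-1.1,0,0],0],[0.4,[-1.7,-0.1,0],0],[0.4,[-2.3,-0.1,0.1],0],[0.4,[-2.9,-0.1,0.1],0],[0.4,[-3.5,-0.2,0.1],0],[0.4,[-4.1,-0.2,0.2],0],[0.4,[-4.5,-0.2,0.2],0],[0.4,[-4.5,-0.2,0.2],0]]' 30
python3 - <<'E'
from h import *
import cv2
s=state();print(s['ee_pos'],s['force'],s['torque'])
m=vision.camera_model("wrist");a=vision.grab_frame("wrist");pickle.dump((m,a),open("wF.pkl","wb"))
cv2.imwrite("pics/f.png",cv2.resize(a[120:330,170:380,::-1],None,fx=2.5,fy=2.5))
b=vision.grab_frame("side")
cv2.imwrite("pics/f2.png",cv2.resize(b[200:310,250:380,::-1],None,fx=5,fy=5,interpolation=cv2.INTER_CUBIC))
E
```

```text
time_s: 8.75
ee_pos: [547.8, -161.8, 99.1]
ee_rot: [-89.9, -0.0, 4.1]
force: [-0.4, -0.2, -0.7]
gripper_width: 9.7
[ 547.75096881 -161.77966564   99.11953216] [-0.43879414 -0.1567947  -0.74901989] [-0.13344212  0.00599738 -0.01662574]
```

View pics/f.png

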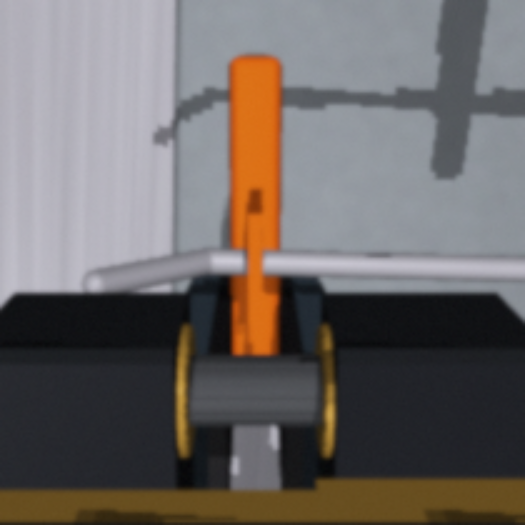

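View pics/f2.png

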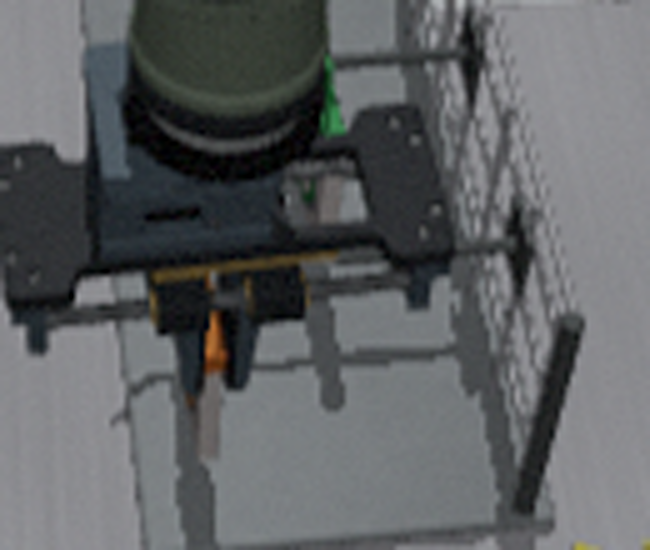

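The tab is about 9 mm short of the kink in the picture, which matches the plan. No load shows on the wrist. Next is up the upturn in small steps.

```bash
python3 -m handwheel '[[0.4,[-0.3,0,0],0],[0.4,[-0.6,-0.05,0],0],[0.4,[-0.85,-0.1,0],0],[0.4,[-1.05,-0.25,0],0],[0.4,[-1.25,-0.43,0.05],0],[0.4,[-1.45,-0.6,0.05],0],[0.4,[-1.45,-0.6,0.05],0]]' 30
python3 - <<'E'
from h import *
import cv2
s=state();print(s['ee_pos'],s['force'],s['torque'])
a=vision.grab_frame("wrist")
cv2.imwrite("pics/g.png",cv2.resize(a[120:330,170:380,::-1],None,fx=2.5,fy=2.5,interpolation=cv2.INTER_CUBIC))
s=state();print(s['ee_pos'],s['force'],s['torque'])
E
```

```text
time_s: 9.55
ee_pos: [533.9, -162.5, 105.5]
ee_rot: [-89.9, -0.1, 4.1]
force: [0.6, 0.2, -1.3]
gripper_width: 9.7
[ 533.93752554 -162.4702314   105.53078358] [ 0.55290321  0.16514041 -1.27249655] [-0.08616231  0.00303938  0.00385217]
[ 534.06333318 -162.45812205  105.42889814] [-0.04751117  0.53193628 -0.96465647] [-0.06671879  0.01965462  0.0046464 ]
```

View pics/g.png

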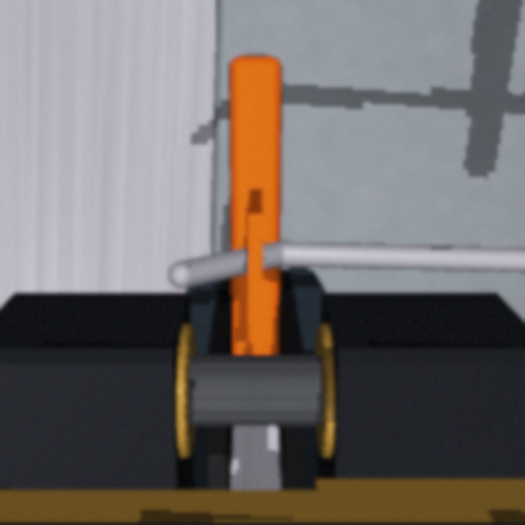

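```bash
python3 -m handwheel '[[0.4,[-0.2,-0.1,0],0],[0.4,[-0.4,-0.25,0],0],[0.4,[-0.6,-0.43,0],0],[0.4,[-0.8,-0.6,0.05],0],[0.4,[-0.8,-0.6,0.05],0]]' 30
python3 - <<'E'
from h import *
import cv2
s=state();print(s['ee_pos'],s['force'],s['torque'])
a=vision.grab_frame("wrist")
cv2.imwrite("pics/g2.png",cv2.resize(a[120:330,170:380,::-1],None,fx=2.5,fy=2.5,interpolation=cv2.INTER_CUBIC))
s=state();print(s['ee_pos'],s['force'],s['torque'])
E
```

```text
time_s: 10.1
ee_pos: [525.9, -162.6, 111.7]
ee_rot: [-89.9, -0.1, 4.1]
force: [0.0, -0.4, -0.2]
gripper_width: 9.8
[ 525.87494011 -162.56542614  111.71388689] [ 0.00074677 -0.41687262 -0.2240186 ] [-0.05828112  0.00844552  0.03429649]
[ 525.98361627 -162.56023893  111.58689611] [ 0.26545147  0.49070602 -1.22110929] [-0.12060312  0.0885422  -0.03915139]
```

View pics/g2.png

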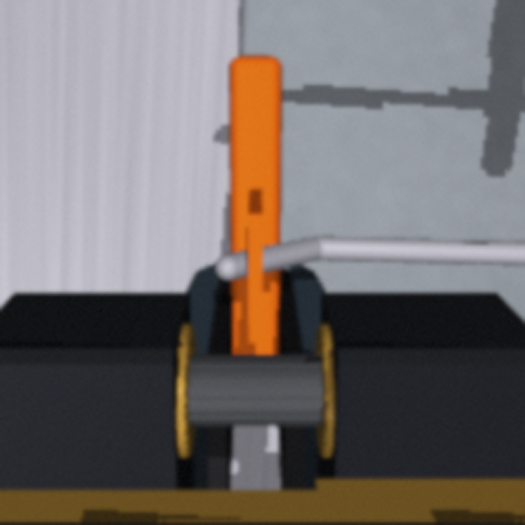

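```bash
python3 -m handwheel '[[0.4,[-0.2,-0.18,0],0],[0.4,[-0.4,-0.36,0],0],[0.4,[-0.6,-0.54,0],0],[0.4,[-0.8,-0.7,0],0],[0.4,[-1.0,-0.85,0],0],[0.4,[-1.3,-1.0,0],0],[0.4,[-1.3,-1.0,0],0]]' 30
python3 - <<'E'
from h import *
import cv2
s=state();print(s['ee_pos'],s['force'],s['torque'])
a=vision.grab_frame("wrist")
cv2.imwrite("pics/g3.png",cv2.resize(a[120:330,170:380,::-1],None,fx=2.5,fy=2.5,interpolation=cv2.INTER_CUBIC))
E
```

```text
time_s: 10.85
ee_pos: [512.7, -163.5, 121.8]
ee_rot: [-89.9, -0.1, 4.1]
force: [0.3, -0.3, -0.7]
gripper_width: 10.1
[ 512.66798322 -163.53311578  121.81629492] [ 0.32109369 -0.25759099 -0.66281823] [-0.08001526  0.01377985 -0.06610195]
```

View pics/g3.png

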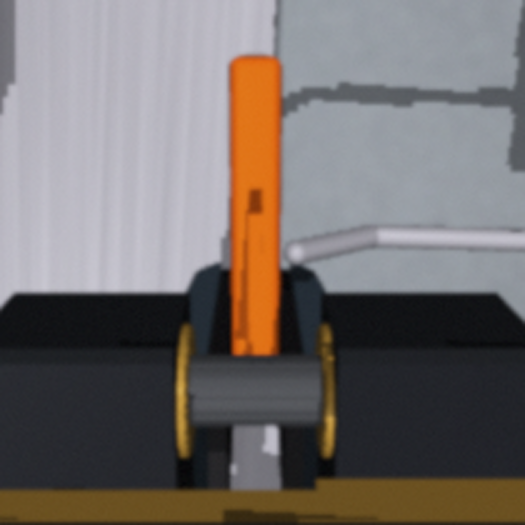

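The tab is clear of the wire. I draw it well back, lift it high, and carry it toward the caddy.

```bash
python3 -m handwheel '[[0.4,[-1,-0.2,0],0],[0.4,[-2,-0.5,0],0],[0.4,[-3.5,-1,0],0],[0.4,[-5,-2,0],0],[0.4,[-5.5,-4,0],0],[0.4,[-5.5,-6,0],0],[0.4,[-5.5,-8.5,0],0],[0.4,[-5.5,-11,0],0],[0.4,[-5.5,-12,0],0],[0.4,[-5.5,-12,0],0]]' 30
python3 -m handwheel '[[0.4,[0,0,2],0],[0.4,[0,0,5],-2],[0.4,[0,0,8],-2],[0.4,[0,0,12],0],[0.4,[0,0,16],2],[0.4,[0,0,20],4],[0.4,[0,0,24],6],[0.4,[0,0,28],8],[0.4,[0,0,30],9],[0.4,[0,0,30],9.5]]' 30
python3 - <<'E'
from h import *
import cv2
s=state();print(s['ee_pos'],s['ee_rot'],s['force'],s['torque'])
m=vision.camera_model("wrist");a=vision.grab_frame("wrist");pickle.dump((m,a),open("wH.pkl","wb"))
cv2.imwrite("pics/h.png",a[:,:,::-1])
E
```

```text
time_s: 11.9
ee_pos: [457.7, -167.9, 243.0]
ee_rot: [-90.0, -0.3, 4.1]
force: [0.8, -0.6, -0.9]
gripper_width: 9.4
time_s: 12.9
ee_pos: [434.9, 133.0, 241.3]
ee_rot: [-90.0, -0.1, -5.2]
force: [-0.0, -0.4, -0.9]
gripper_width: 9.9
[434.94025611 133.01109192 241.28449152] [-90.00074497  -0.10623509  -5.20985599] [-0.00421995 -0.37147913 -0.86462325] [-0.15524409  0.01510038 -0.01533877]
```

View pics/h.png

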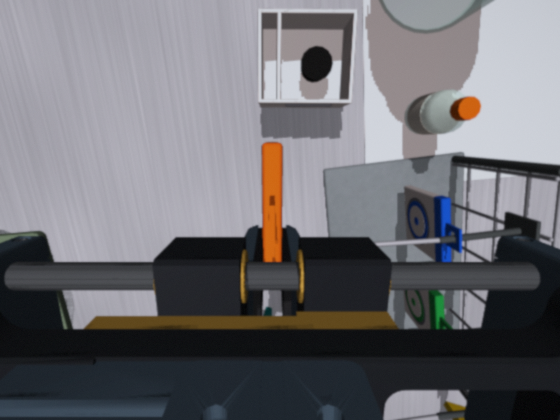

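Run:
```python
from h import *
import cv2
m,a=pickle.load(open("wH.pkl","rb"))
cv2.imwrite("pics/hz.png",cv2.resize(a[0:120,245:370,::-1],None,fx=5,fy=5,interpolation=cv2.INTER_CUBIC))
```

```text
(no output)
```

View pics/hz.png

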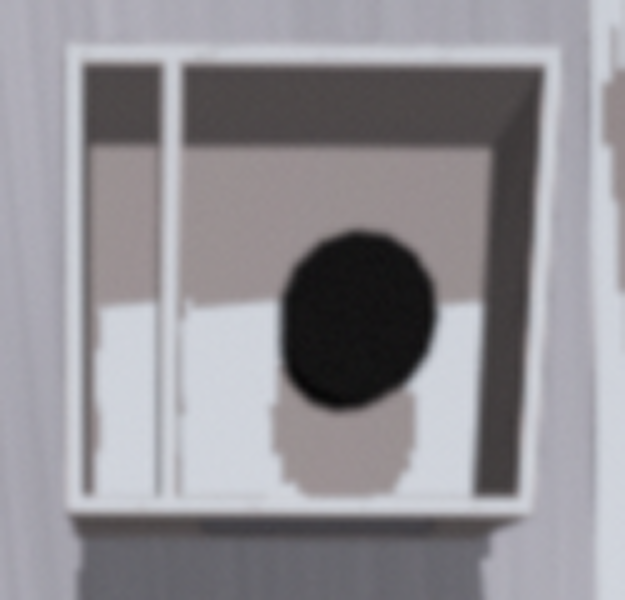

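Run:
```python
from h import *
np.set_printoptions(precision=1,suppress=True)
m,a=pickle.load(open("wH.pkl","rb"))
Z=lambda x,y:onplane("w",245+x/5-.4,y/5-.4,55,m=m)
fl,fr,nr,nl=[Z(*q) for q in [(68,46),(559,47),(530,514),(68,514)]]
print(fl,fr,nr,nl,[np.linalg.norm(d) for d in (fl-fr,fr-nr,nr-nl,nl-fl)])
s=[Z(*q) for q in [(85,66),(161,66),(161,496),(82,496)]]
print(s,[np.linalg.norm(s[i]-s[(i+1)%4]) for i in range(4)]); c=sum(s)/4;print("slot c",c)
for p,q in [(nl,fl),(nr,fr),(s[3],s[0]),(s[2],s[1])]: d=q-p;print("yaw",np.degrees(np.arctan2(-d[0],d[1])))
for p,q in [(nl,nr),(fl,fr)]: d=q-p;print("yawx",np.degrees(np.arctan2(d[1],d[0])))
u=(nl+fl)/2; v=(nr+fr)/2; d=(v-u)/np.linalg.norm(v-u); print("from outer", u+12.5*d)
# pack ends on plane of its top (z= tcp+21.4)
zt=241.3+21.4
p=onplane("w",272,143,zt,m=m); print("pack far end",p, "expected dist from tcp", p[:2]-[434.9,133.0])
```

```text
[439.2 332.3  55. ] [542.6 322.7  55. ] [534.  229.9  55. ] [429.7 239.5  55. ] [np.float64(103.83940194548508), np.float64(93.20742854842051), np.float64(104.73560202243348), np.float64(93.35188411825925)]
[array([442.4, 328.3,  55. ]), array([458.5, 326.8,  55. ]), array([451. , 241.4,  55. ]), array([433.2, 243. ,  55. ])] [np.float64(16.110848205200615), np.float64(85.78482389391911), np.float64(17.852776859696107), np.float64(85.78898877859797)]
slot c [446.3 284.9  55. ]
yaw -5.869576863690825
yaw -5.319603067752877
yaw -6.163367726306221
yaw -4.999933462138215
yawx -5.222877974659198
yawx -5.299376954356671
from outer [446.9 284.7  55. ]
pack far end [441.  196.9 262.7] expected dist from tcp [ 6.1 63.9]
```

Slot centre is about (446.7, 285.2), yaw -5.3°. The measured slot of 17 × 85.8 mm agrees with the given 17 × 86. The pack's far end agrees with a 26 mm grip offset. Moving above the slot.

```bash
python3 -m handwheel '[[0.4,[0,0,2],0],[0.4,[0,0,5],0],[0.4,[-0.1,0,8],0],[0.4,[-0.2,0,11],0],[0.4,[-0.2,1,12.6],0],[0.4,[-0.2,3,12.6],0],[0.4,[-0.2,5.5,12.6],0],[0.4,[-0.2,8,12.6],0],[0.4,[-0.2,9.4,12.6],0],[0.4,[-0.2,9.4,12.6],0]]' 30
python3 - <<'E'
from h import *
import cv2
s=state();print(s['ee_pos'],s['ee_rot'],s['force'],s['torque'])
m=vision.camera_model("wrist");a=vision.grab_frame("wrist");pickle.dump((m,a),open("wI.pkl","wb"))
b=vision.grab_frame("side")
cv2.imwrite("pics/i.png",cv2.hconcat([cv2.resize(a[0:330,120:440,::-1],(388,400)),cv2.resize(b[110:200,210:300,::-1],(400,400),interpolation=cv2.INTER_CUBIC)]))
E
```

```text
time_s: 13.95
ee_pos: [443.2, 254.7, 144.2]
ee_rot: [-90.3, 0.2, -5.3]
force: [0.0, -0.3, -1.0]
gripper_width: 9.3
[443.23143093 254.66260732 144.18401093] [-90.32547054   0.19436035  -5.34009198] [ 0.04428593 -0.27719991 -1.00836446] [-0.16580819  0.07282021 -0.02389894]
```

View pics/i.png

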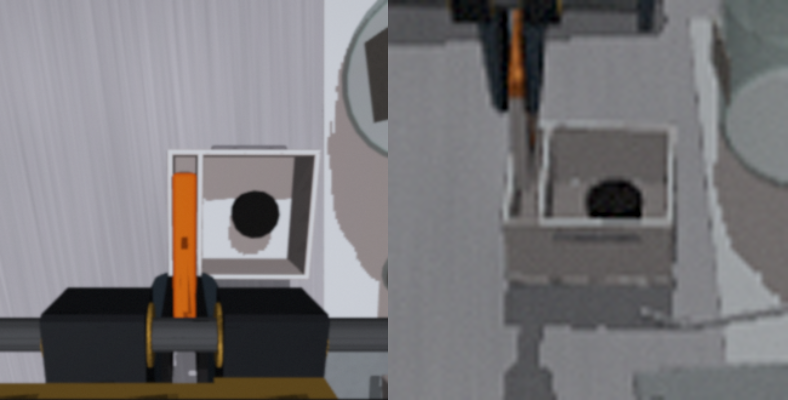

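```bash
python3 -m handwheel '[[0.4,[0,0,0],0],[0.4,[0,0,0],0]]' 30
python3 - <<'E'
from h import *
import cv2
s=state();print(s['ee_pos'],s['ee_rot'])
m=vision.camera_model("wrist");a=vision.grab_frame("wrist");pickle.dump((m,a),open("wI.pkl","wb"))
cv2.imwrite("pics/iz.png",cv2.resize(a[115:235,245:395,::-1],None,fx=5,fy=5,interpolation=cv2.INTER_CUBIC))
E
```

```text
time_s: 14.25
ee_pos: [445.6, 256.0, 147.8]
ee_rot: [-90.1, -0.2, -5.4]
force: [0.8, 0.4, -0.7]
gripper_width: 9.9
[445.63567803 255.9724585  147.75475351] [-90.07137658  -0.16806308  -5.35591915]
```

View pics/iz.png

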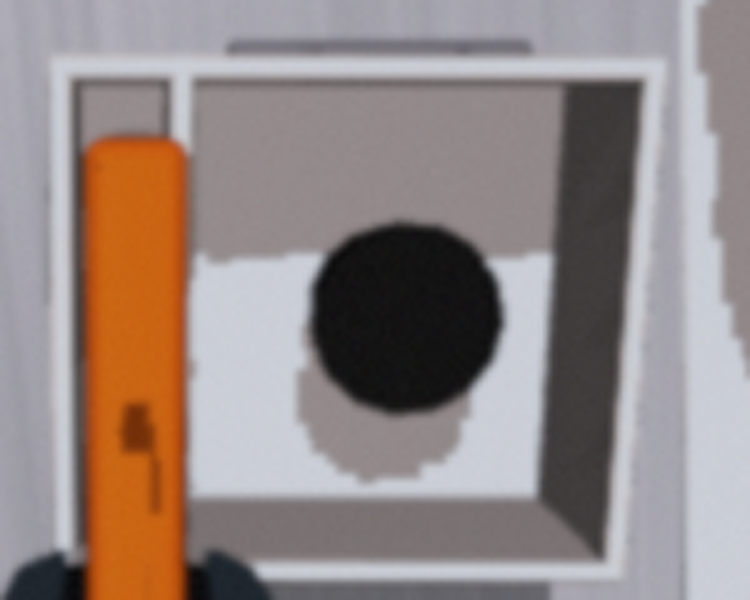

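Run:
```python
from h import *
np.set_printoptions(precision=1,suppress=True)
m,a=pickle.load(open("wI.pkl","rb"))
Z=lambda x,y,z=55:onplane("w",245+x/5-.4,115+y/5-.4,z,m=m)
fl,fr,nr,l2=[Z(*q) for q in [(50,58),(665,60),(619,580),(58,540)]]
print(fl,fr,nr,l2,[np.linalg.norm(d) for d in (fl-fr,fr-nr)])
yaw=np.degrees(np.arctan2(-(fl-l2)[0],(fl-l2)[1]));print("yaws",yaw,np.degrees(np.arctan2(-(fr-nr)[0],(fr-nr)[1])),np.degrees(np.arctan2((fr-fl)[1],(fr-fl)[0])))
c=(fl+nr)/2; t=np.radians(-5.4);X=np.array([np.cos(t),np.sin(t)]);Y=np.array([-X[1],X[0]])
print("caddy c",c,"slot",c[:2]-40.5*X,"slot via front", fl[:2]-47*Y+12.5*X)
s=[Z(*q) for q in [(73,80),(168,80)]];mid=(s[0]+s[1])/2;print("slot via inside far",s,mid[:2]-43*Y,np.linalg.norm(s[0]-s[1]))
e=state()['ee_pos'];zt=e[2]+21.4
p,q=Z(86,140,zt),Z(187,140,zt);print("pack far end",p,q,"centre",((p+q)/2)[:2]-38*Y, "from tcp",((p+q)/2)[:2]-38*Y-e[:2])
```

```text
[438.5 333.1  55. ] [543.  322.9  55. ] [533.8 230.5  55. ] [430.8 248.   55. ] [np.float64(104.90741934270761), np.float64(92.92960306726788)]
yaws -5.195275989288786 -5.675892119889703 -5.549804456357489
caddy c [486.2 281.8  55. ] slot [445.8 285.6] slot via front [446.6 285.1]
slot via inside far [array([442.1, 329.1,  55. ]), array([458.2, 327.6,  55. ])] [446.1 285.6] 16.242981017079693
pack far end [446.8 320.6 169.1] [456.7 319.6 169.1] centre [448.2 282.3] from tcp [ 2.7 26.2]
```

```bash
python3 -m handwheel '[[0.4,[-0.2,0.2,0.3],0],[0.4,[-0.2,0.8,0.3],0],[0.4,[-0.2,1.5,0.3],0],[0.4,[-0.2,1.9,0.3],0],[0.4,[-0.2,1.9,0.3],0],[0.4,[-0.2,1.9,0.3],0]]' 30
python3 - <<'E'
from h import *
import cv2
s=state();print(s['ee_pos'],s['ee_rot'],s['force'])
a=vision.grab_frame("wrist")
b=vision.grab_frame("side")
cv2.imwrite("pics/j.png",cv2.hconcat([cv2.resize(a[110:250,225:365,::-1],(400,400),interpolation=cv2.INTER_CUBIC),cv2.resize(b[120:190,220:290,::-1],(400,400),interpolation=cv2.INTER_CUBIC)]))
E
```

```text
time_s: 14.9
ee_pos: [443.8, 259.2, 128.5]
ee_rot: [-90.1, -0.1, -5.3]
force: [-0.1, -0.9, -1.2]
gripper_width: 9.9
[443.83430434 259.22148564 128.4591927 ] [-90.08416108  -0.14103325  -5.34790858] [-0.13355434 -0.89611645 -1.17536469]
```

View pics/j.png

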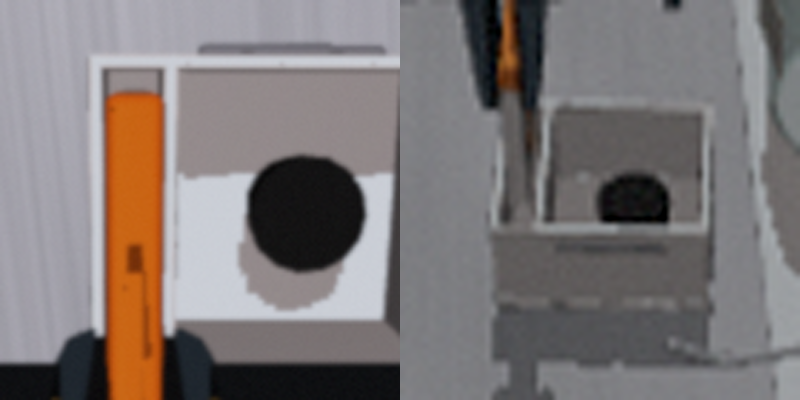

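```bash
python3 -m handwheel '[[0.4,[0,0.3,0],0],[0.4,[0,0.8,0],0],[0.4,[0,1.4,0],0],[0.4,[0,2,0],0],[0.4,[0,2.6,0],0],[0.4,[0,3.1,0],0],[0.4,[0,3.6,0],0],[0.4,[0,3.8,0],0],[0.4,[0,3.8,0],0]]' 30
python3 - <<'E'
from h import *
import cv2
s=state();print(s['ee_pos'],s['ee_rot'],s['force'],s['torque'])
a=vision.grab_frame("wrist")
b=vision.grab_frame("side")
cv2.imwrite("pics/k.png",cv2.hconcat([cv2.resize(a[110:250,225:365,::-1],(400,400),interpolation=cv2.INTER_CUBIC),cv2.resize(b[120:190,220:290,::-1],(400,400),interpolation=cv2.INTER_CUBIC)]))
E
```

```text
time_s: 15.9
ee_pos: [444.0, 259.2, 90.5]
ee_rot: [-90.1, -0.1, -5.4]
force: [-0.2, 0.4, -0.9]
gripper_width: 9.6
[444.01877273 259.17376018  90.48499744] [-90.07906393  -0.1485607   -5.35191772] [-0.16466968  0.36225276 -0.85073046] [-0.09744117  0.07845189  0.01355308]
```

View pics/k.png

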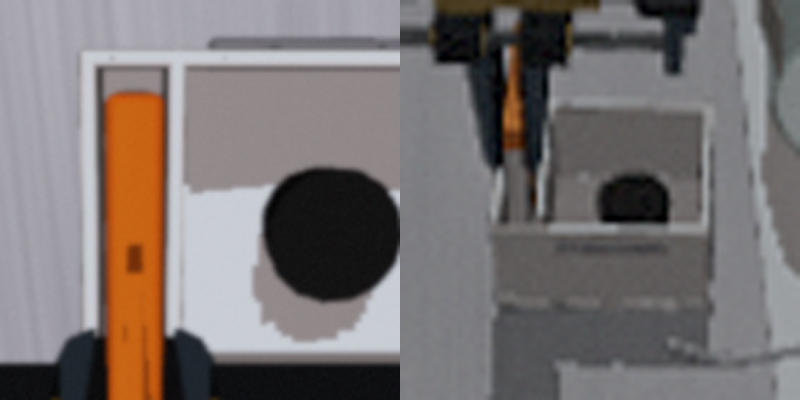

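The pack is inside the slot with no side force. Now feeling for the floor.

```bash
python3 -m handwheel '[[0.4,[0,0.3,0],0],[0.4,[0,0.6,0],0],[0.4,[0,0.9,0],0],[0.4,[0,1.2,0],0],[0.4,[0,1.3,0],0],[0.4,[0,1.3,0],0]]' 30
for i in 1; do python3 -m handwheel '[[0.4,[0,0.1,0],0],[0.4,[0,0.15,0],0],[0.4,[0,0.15,0],0]]' 30; done
python3 -m handwheel '[[0.4,[0,0.1,0],0],[0.4,[0,0.15,0],0],[0.4,[0,0.15,0],0]]' 30
```

```text
time_s: 16.6
ee_pos: [444.2, 259.3, 77.7]
ee_rot: [-90.1, -0.2, -5.3]
force: [0.2, 0.7, -0.6]
gripper_width: 9.8
time_s: 16.9
ee_pos: [444.2, 259.3, 76.2]
ee_rot: [-90.1, -0.2, -5.4]
force: [-1.1, 0.7, -0.6]
gripper_width: 9.8
time_s: 17.2
ee_pos: [444.2, 259.2, 74.6]
ee_rot: [-90.1, -0.2, -5.3]
force: [-0.4, 0.5, -1.0]
gripper_width: 9.6
```

```bash
python3 -m handwheel '[[0.4,[0,0.05,0],0],[0.4,[0,0.1,0],0],[0.4,[0,0.1,0],0]]' 30
python3 -m handwheel '[[0.4,[0,0.05,0],0],[0.4,[0,0.1,0],0],[0.4,[0,0.1,0],0]]' 30
```

```text
time_s: 17.5
ee_pos: [444.3, 259.2, 74.1]
ee_rot: [-90.1, -0.2, -5.3]
force: [-0.4, -1.2, 4.1]
gripper_width: 10.1
time_s: 17.8
ee_pos: [444.4, 259.1, 74.1]
ee_rot: [-90.1, -0.2, -5.4]
force: [-3.0, -2.9, 9.4]
gripper_width: 10.0
```

The floor contact came at TCP z = 74.1, where 73.6 was predicted. Releasing gently, then withdrawing straight up.

```bash
python3 -m handwheel '[[1.0,[0,0,0],0],[1.1,[0,0,0],0],[1.3,[0,0,0],0],[1.6,[0,0,0],0],[2.2,[0,0,0],0],[3,[0,0,0],0],[4,[0,0,0],0],[4,[0,0,0],0]]' 5
python3 - <<'E'
from h import *
import cv2
s=state();print(s['ee_pos'],s['force'],s['gripper_width'])
a=vision.grab_frame("wrist")
b=vision.grab_frame("side")
cv2.imwrite("pics/l.png",cv2.hconcat([cv2.resize(a[110:330,160:380,::-1],(400,400),interpolation=cv2.INTER_CUBIC),cv2.resize(b[120:190,220:290,::-1],(400,400),interpolation=cv2.INTER_CUBIC)]))
E
```

```text
time_s: 18.6
ee_pos: [444.4, 259.1, 74.1]
ee_rot: [-90.1, -0.2, -5.4]
force: [0.1, 0.0, -0.7]
gripper_width: 39.9
[444.39957092 259.095958    74.05368004] [ 0.08844638  0.04840495 -0.67341434] 39.85079156956135
```

View pics/l.png

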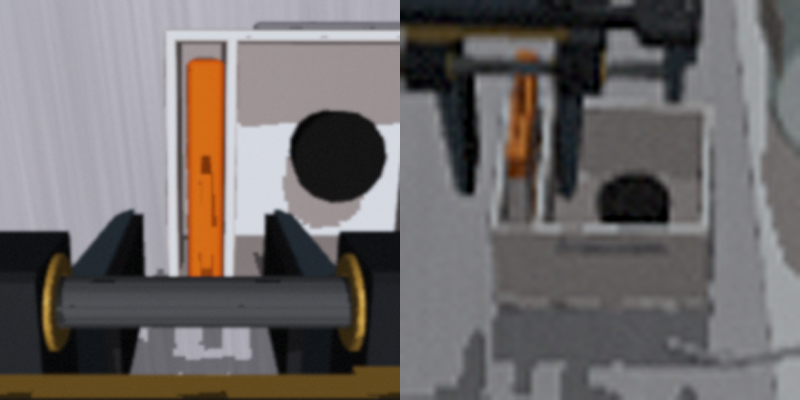

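The pack stands free between the open fingers, close to vertical. Withdrawing.

```bash
python3 -m handwheel '[[4,[0,-0.5,0],0],[4,[0,-1.5,0],0],[4,[0,-3,0],0],[4,[0,-5,0],0],[4,[0,-7,0],0],[4,[0,-10,0],0],[4,[0,-13,0],0],[4,[0,-13,-3],0],[4,[0,-13,-6],0],[4,[0,-13,-8],0]]' 5
python3 -m handwheel '[[4,[0,0,-1],0],[4,[0,0,-1],0],[4,[0,0,-1],0]]'
python3 - <<'E'
from h import *
import cv2
np.set_printoptions(precision=1,suppress=True)
s=state();print(s['ee_pos'],s['force'],s['gripper_width'])
m=vision.camera_model("wrist");a=vision.grab_frame("wrist")
b=vision.grab_frame("side");t=vision.grab_frame("top")
cv2.imwrite("pics/m.png",cv2.hconcat([cv2.resize(a[0:220,160:380,::-1],(400,400)),cv2.resize(b[110:200,210:300,::-1],(400,400),interpolation=cv2.INTER_CUBIC)]))
cv2.imwrite("pics/m2.png",b[:,:,::-1])
h=cv2.cvtColor(a,cv2.COLOR_RGB2HSV); M=cv2.inRange(h,(3,150,90),(18,255,255)); M[240:]=0
n,l,st,ce=cv2.connectedComponentsWithStats(M); 
for i in range(1,n):
    if st[i,4]>150:
        x,y,w,hh=st[i,:4];print(st[i]); 
        rc=cv2.minAreaRect(np.argwhere(l==i)[:,::-1].astype(np.float32));print(rc,[onplane("w",*q,95,m=m) for q in cv2.boxPoints(rc)])
E
```

```text
time_s: 19.7
ee_pos: [436.2, 178.3, 205.4]
ee_rot: [-90.0, -0.3, -5.4]
force: [0.3, -0.1, -0.3]
gripper_width: 39.7
time_s: 20.0
ee_pos: [435.6, 168.8, 205.9]
ee_rot: [-90.0, -0.3, -5.4]
force: [-0.0, 0.2, -0.1]
gripper_width: 39.7
[435.6 168.8 205.9] [-0.   0.2 -0.1] 39.72697533772868
[ 266   32   12   93 1066]
((271.5, 78.0), (92.0, 11.0), 90.0) [array([445.9, 322.3,  95. ]), array([455.2, 321.4,  95. ]), array([448.5, 246.8,  95. ]), array([438.5, 247.8,  95. ])]
[472 133  30  23 509]
((486.5, 144.0), (22.0, 29.0), 90.0) [array([626.3, 222.1,  95. ]), array([652.9, 219.6,  95. ]), array([654.8, 199.4,  95. ]), array([627.6, 202. ,  95. ])]
```

View pics/m.png

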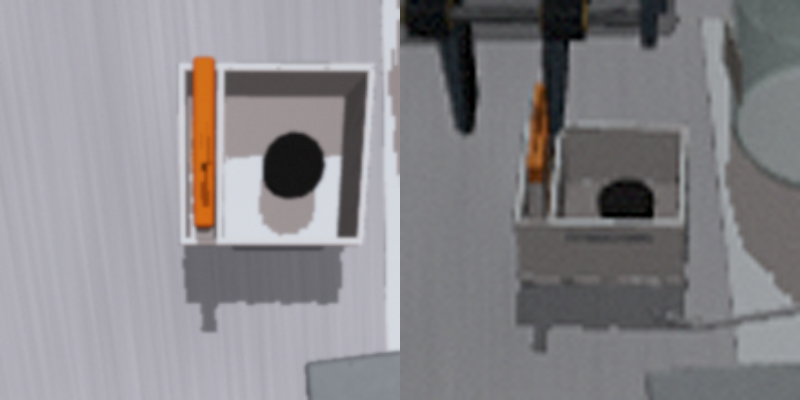

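View pics/m2.png

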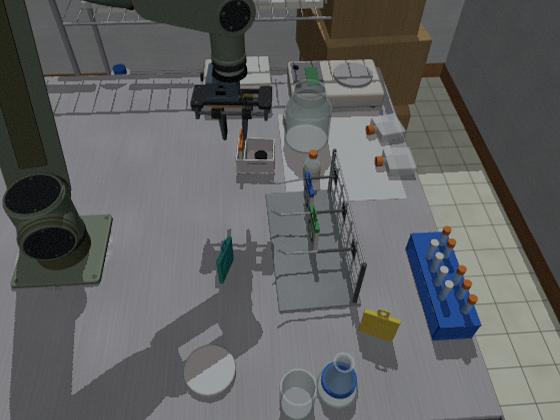

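The pack's top centre is (447, 285) when its outline is cast at 95 mm, and its length of about 75.6 mm matches that height. So it stands on the floor, centred and upright. All other objects look unmoved in the side view.

```bash
python3 -c "
from workcell import job
print(job.job_done())"
```

```text
the job is handed in; nothing more can be done
None
```

The orange pack is off its peg and standing in the caddy's front slot, and the job was handed in at about 20 s of the allowed 72 s. I gripped it by its outer shoulder and followed the measured wire, which was bent up about 2°. The tab went over the upturned tip, and I released the pack only after it touched the slot's floor.

**Checks that passed:**
- **Tab load:** the wrist force stayed at noise level, about 1 N, all along the wire and over the tip.
- **Floor contact:** the floor was felt 0.5 mm from the predicted height. My last lowering step pressed to about 9 N there, against the floor and not the rack.
- **Final position:** the pack's top centre measured about 1 mm from the slot's middle both across and along. It looked upright, and the gripper was clear of it.
- **Surroundings:** in the last side view the neighbouring packs, glassware, lid and stopper looked unmoved; I judged this by eye.

**One disagreement:** the first top-camera estimate put the slot about 3 mm off in x. I used the wrist-camera value, whose measured slot size matched the given one, and the fit confirmed it.

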